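# Stamp the studio mark on a finished painting

### The arm

A 7-joint arm with a two-finger parallel gripper is mounted at the origin on the work surface. World frame = base frame: x ahead of the robot, y to its left, z up, the work surface at z = 0. Lengths are in m, angles in rad, forces in N, time in s.
With the tool pointing down it reaches from about 0.425 to 0.875 m from the base axis. Payload 4.7 kg.
Tool frame: the origin (TCP) lies between the finger pads; the fingertips stand 14 mm ahead of it and the grasp point (between the pads) lies 5 mm behind it; z points along the fingers, y is the line along which they close (so a half turn about z gives the same grasp; the last joint's range is limited). The gripper opens to 87 mm and grips with 3 to 60 N. Pads are 19 mm wide; open, the fingers measure 117 mm over their backs; the gripper's body (75 mm by 190 mm) begins 51 mm behind the grasp point.
Start: joints at [-1.192, 0.321, -0.07, 1.45, 0.023, 1.371, -0.057], TCP at [0.232, 0.607, 0.237] pointing down, gripper open.
Joint ranges: [-2.86, 2.86], [-0.3, 2.09], [-1.38, 1.24], [0.06, 2.45], [-1.56, 4.7], [0.09, 2.05], [-2.69, 2.69]. Speed limits (rad/s): [2.57, 2.57, 3.14, 3.14, 3.14, 3.14, 3.14].

### API

Orientations are given as a rotation vector (axis times angle).
In Python, from bench import get_state, get_image, camera_params, close_job gives the robot as it stands. The module is installed in compiled form; this text tells all that it offers.
- The arm moves only by the tool arm_command, never from a script. Its argument "motion" is a list of rows, each a list of 5 numbers: the finger opening in mm, from 0 to 87, then the shift along the tool's x, y, z in mm, then the turn about the tool's z in degrees. In form: [[gripper, x, y, z, spin], ...]. A call has 1 to 5 rows; each row is the pose to reach, as a shift and turn from the pose commanded when the call began, along the tool's axes at that moment; what a row does not reach only later rows make up. A row lasts 1/12 s, in which the tool goes at most 41.7 mm and 7.16 degrees, less where a joint would pass 70% of its speed; a pose out of reach is approached as far as the arm can. A call with a gripper value outside its range is refused whole. The fingers move at their own pace and stop on an object; "newtons" is the grip in N (left out, the last holds). Time passes only in rows, so rows that repeat a pose let the fingers close. It gives the time, the measured TCP pose, the force, the opening and the grip force at its end, in the units of the state.
- get_state(): the state, without advancing time (a new reading comes with each control period).
- get_image(name): name is "scene" or "top" or "wrist"; returns (picture, depth): 480x640x3 uint8, red, green, blue; 480x640 float32, m along the optical axis (not along the pixel's ray), 0 where there is no reading.
- camera_params(name): a dict with "intrinsics" (3x3 intrinsics, pixels), "extrinsics" (4x4, takes a point from camera to world coordinates). Camera axes: x right, y down, z forward; pixel columns grow to the right and rows downward; lengths in m; the calibration is good to about 2 mm. The wrist camera is an equidistant fisheye: a pixel r from the principal point sees the ray r / f radians off the axis. A picture is of the moment at which its call begins: read the wrist's pose just before it. camera_params takes no time and is no camera call; for the wrist camera it gives the pose at the moment of the call.
- close_job(): hands the job in; it is judged then, once.
The state is a dict: "time": time; "joint_positions": joint angles; "qd": joint speeds; "joint_torque": joint torques, N m; "position": TCP position; "tool_rot": TCP orientation; "ft_force": force on the tool from outside, world axes, zero at the start; "torque": the same for the moment, N m; "grip_width": opening from 0.0 (shut) to 1.0 (fully open); "grip_force": force on a finger pad.
Only numpy, scipy, OpenCV 4.12 (cv2) and the standard library are available. Lean on these libraries where they do the work, as an engineer would, in place of code of your own. Each camera call takes 0.05 s, during which the arm holds its last target. There are 200 camera calls.

### The job

Take the wooden block stamp from its cork rest, ink it with a firm press of about 10 N flat on the dark blue ink pad, then print it with the same firm press in the red frame on the painting, centred and lined up with the frame (either way round). Press squarely, holding still for about a second each time, lower and lift slowly straight up and down without sliding, and touch the painting nowhere else. Finally stand the stamp upright on the middle of its cork rest, let go and move clear, leaving the mug, paint tube and paint box where they are.

Things in the scene. Friction and masses are not known exactly. Their poses are not given: they have to be found in the camera images.
- stamp: Wooden block stamp, loose, about 0.25 kg (0.2 to 0.32): a flat red printing face 60 x 40 mm underneath (6 mm thick), a light wood block 62 x 42 mm up to 28 mm height, and on it a darker wood upright grip 46 mm long (x), 22 mm wide (y), from 28 to 90 mm height. Origin: centre of the printing face; x along the 60 mm side, z up. It starts standing on its cork rest. Grasp the grip from above, across its 22 mm width (y).
- stamp_grip (a point): Point in the middle of the stamp's grip, 64 mm above its printing face; axes as the stamp.
- stamp_foot (a point): Centre of the stamp's printing face (underside); axes as the stamp.
- ink_pad: Ink pad, fixed: grey case 126 x 91 x 10 mm with a dark blue firm pad, 110 mm (x) x 75 mm (y), top 20 mm above the table, in the middle; the open grey lid, 6 mm high and 126 x 85 mm, lies against its +y side. Origin: centre of the case's underside on the table. The pad yields straight down under load: about 2 N to start, then 3 N per mm, stopping at 5 mm (17 N), and springs back.
- pad_top (a point): Centre of the ink pad's top face, 20 mm above the table when unloaded; x along its 110 mm side. The whole 60 x 40 mm stamp face must be on the pad, its long side along the pad's long side.
- print_mat: Black printing mat, fixed, 250 x 190 mm, carrying the painting: a sheet 210 mm (x) x 160 mm (y) with its surface 14 mm above the table, white with dark swirls and an empty red-lined frame in its -x, -y corner. Origin: centre of the mat's underside on the table. Its top yields straight down under load: about 2 N to start, then 3 N per mm, stopping at 5 mm (17 N), and springs back.
- print_frame (a point): Centre of the red frame on the painting's surface, 14 mm above the table when unloaded. The frame is 74 mm (x) x 54 mm (y) inside its 3 mm red lines, so a centred stamp has 7 mm to spare all round; x along the frame's long side.
- stamp_rest: Stamp rest, fixed: dark wood plate 130 x 100 mm with a cork face 120 mm (x) x 90 mm (y), top 12 mm above the table. Origin: centre of its underside on the table.
- rest_top (a point): Centre of the rest's cork top, 12 mm above the table.
- mug: Empty glass mug, 80 mm across, 95 mm high, standing on the table beyond the work; origin: centre of its underside. Leave alone.
- paint_tube: White paint tube with green band lying on the table, about 105 mm long, 16 mm high; origin under its middle. Leave alone.
- paintbox: Red paint box with eight round colours lying on the table, 100 x 170 x 14 mm; origin: centre of its underside. Leave alone.
Things that resemble listed ones, but are neither listed nor needed, are in the scene too. Leave any green or orange look-alike of the stamp_rest alone.

How it is judged:
On the way, in this order (a step that is already met when the one before it is completed fails the run):
1. the held stamp is pressed flat on the ink pad, its whole face on the pad, with more than 5 N for 0.4 s (contact force between the fingers and stamp above 0.5 N and angle between stamp_foot's own z axis and vertical below 0.06 rad and contact force between stamp and ink_pad above 5 N and x of stamp_foot in the frame of pad_top between -0.018 and 0.018 m and y of stamp_foot in the frame of pad_top between -0.012 and 0.012 m and angle between the x axis of stamp and the x axis of ink_pad, either way round below 0.15 rad), for 0.4 s.
2. the held stamp is pressed flat in the red frame, within 6 mm of its centre and 0.1 rad of its direction, still, with more than 5 N for 0.4 s (contact force between the fingers and stamp above 0.5 N and angle between stamp_foot's own z axis and vertical below 0.06 rad and contact force between stamp and print_mat above 5 N and horizontal distance between stamp_foot and print_frame below 0.006 m and angle between the x axis of stamp and the x axis of print_mat, either way round below 0.1 rad and linear speed of stamp below 0.02 m/s), for 0.4 s.
3. the held stamp is lifted straight up, at least 12 mm clear of the painting and still within 12 mm of the frame's centre (contact force between the fingers and stamp above 0.5 N and contact force between stamp and print_mat below 0.1 N and z of stamp_foot in the frame of print_frame above 0.012 m and horizontal distance between stamp_foot and print_frame below 0.012 m), for 0.02 s.
At the end, for the whole second after the job is handed in: The stamp stands upright (within 0.06 rad) at rest on the cork rest, its face centre within 28 mm (x) and 23 mm (y) of the rest's centre, released; mug, paint tube and paint box within 20 mm of where they began (x of stamp_foot in the frame of rest_top between -0.028 and 0.028 m and y of stamp_foot in the frame of rest_top between -0.023 and 0.023 m and z of stamp_foot in the frame of rest_top between -0.004 and 0.004 m and angle between stamp_foot's own z axis and vertical below 0.06 rad and contact force between stamp and stamp_rest above 0.5 N and linear speed of stamp below 0.02 m/s and contact force between the fingers and stamp below 0.1 N and distance of each of mug, paint_tube, paintbox from where it was at the start of the episode below 0.02 m); the robot touches nothing.
It fails at once if the painting or mat is touched by the stamp away from the frame (more than 9 mm off centre or 0.15 rad askew), or by the robot (contact force between any of the fingers, the arm and print_mat above 1 N or (contact force between stamp and print_mat above 0.5 N and (horizontal distance between stamp_foot and print_frame above 0.009 m or angle between the x axis of stamp and the x axis of print_mat, either way round above 0.15 rad))).
It fails at once if the stamp slides or is banged (faster than 0.08 m/s) or is tilted more than 0.12 rad while pressed on the painting or the ink pad ((contact force between stamp and print_mat above 1.5 N or contact force between stamp and ink_pad above 1.5 N) and (linear speed of stamp above 0.08 m/s or angle between stamp_foot's own z axis and vertical above 0.12 rad)).
It fails at once if the stamp is pressed with more than 30 N on the pad or the painting (contact force between stamp and ink_pad above 30 N or contact force between stamp and print_mat above 30 N).
It fails at once if the stamp is let go in the air (more than 18 mm above its rest) or tipped over (angle between stamp_foot's own z axis and vertical above 0.6 rad or (z of stamp_foot in the frame of rest_top above 0.018 m and contact force between the fingers and stamp below 0.1 N)).
It fails at once if the mug, paint tube or paint box is moved more than 20 mm (distance of any of mug, paint_tube, paintbox from where it was at the start of the episode above 0.02 m).
It also fails if it takes over 70 s, if anything falls off the work surface, if the arm or the gripper's body presses on something with over 40 N, if the wrist force passes 120 N, or if a joint passes its speed limit or range.

## Working session

There is one attempt and no reset: what is moved stays moved. The work goes in short steps, Python scripts to look and compute and a tool call to move; the robot and the scene stay as the last step left them, time stands still between calls to the robot, and variables do not carry over. Pictures are saved under pics/ and viewed, at most 10 in all, crops included, and the job is handed in when it is done.

Besides the shell and the picture viewer there is one more tool, called after "Call:" in YAML: its name, and indented under it one key for each argument. arm_command: Moves the arm, as the interface text tells. Its arguments: {"type":"object","properties":{"motion":{"type":"array"},"newtons":{"type":"number"}},"required":["motion"]}

```bash
mkdir -p pics
python3 - <<'E'
from bench import *
import cv2,numpy as np
s=get_state();print(s)
for n in("top","scene"):
    im,d=get_image(n);cv2.imwrite(f"pics/{n}0.png",im[...,::-1]);np.savez(n,im=im,d=d,**camera_params(n))
    print(n,camera_params(n))
E
```

```text
{'time': 0.0, 'joint_positions': array([-1.19191624,  0.32183092, -0.07007511,  1.45168815,  0.02264783,
        1.37082251, -0.05691884]), 'qd': array([-0.0004931 ,  0.00013503,  0.00056283, -0.00227214, -0.00046419,
       -0.00088729,  0.00110519]), 'joint_torque': array([-2.73514515e-04, -4.91292286e+01, -4.03990103e-01, -3.12516904e+01,
       -6.39516930e-02,  4.39185882e-02,  2.17985485e-04]), 'position': array([0.23175739, 0.60669928, 0.23544971]), 'tool_rot': array([-5.69766587e-01, -3.08928156e+00,  3.06524181e-03]), 'ft_force': array([ 0.24398938, -0.61440136, -0.62961612]), 'torque': array([-0.00917742, -0.06168702, -0.00453625]), 'grip_force': 0.0, 'grip_width': 1.0003505472537362}
top {'intrinsics': array([[540.05163558,   0.        , 313.88693241],
       [  0.        , 540.05163558, 238.01979304],
       [  0.        ,   0.        ,   1.        ]]), 'extrinsics': array([[-0.01656309, -0.99055975,  0.13607735,  0.42292752],
       [-0.99967947,  0.01901221,  0.01671804, -0.07824956],
       [-0.01914735, -0.13575683, -0.99055715,  1.25272441],
       [ 0.        ,  0.        ,  0.        ,  1.        ]])}
scene {'intrinsics': array([[507.87210821,   0.        , 315.7759333 ],
       [  0.        , 507.87210821, 246.40596592],
       [  0.        ,   0.        ,   1.        ]]), 'extrinsics': array([[-0.27363006,  0.70612343, -0.65308215,  1.36065679],
       [ 0.96167017,  0.18827847, -0.19935322,  0.15457998],
       [-0.01780667, -0.68259866, -0.73057648,  0.95324133],
       [ 0.        ,  0.        ,  0.        ,  1.        ]])}
```

View pics/top0.png

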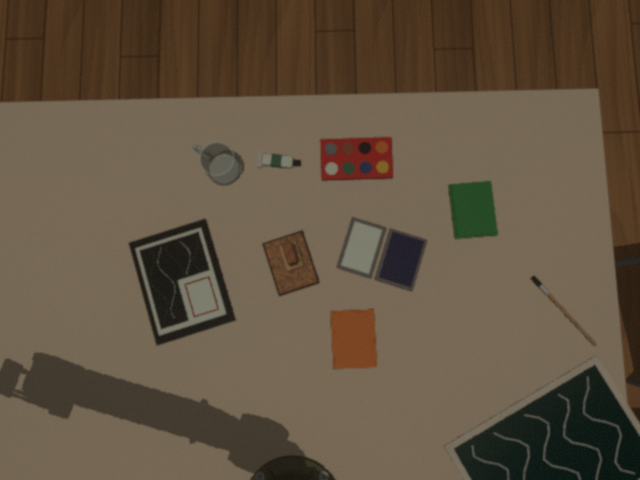

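View pics/scene0.png

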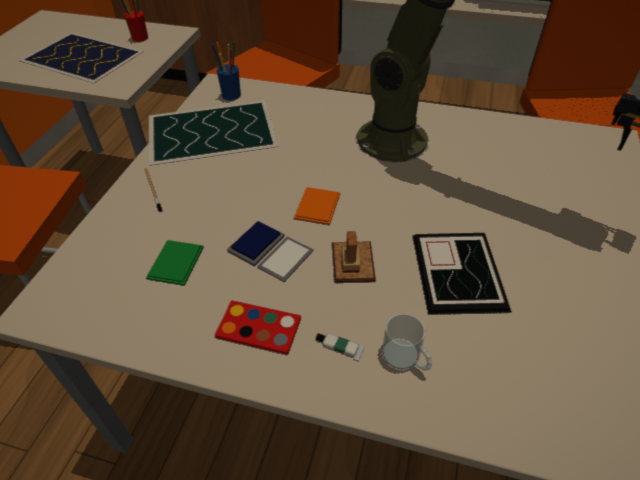

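The top view shows the stamp on the cork rest near (291,263), the ink pad at (402,260) with its lid to the left, and the red frame at (201,296). The long sides of all three run roughly up the image. The mug, tube and paint box lie beyond them, at rows below 185.

```bash
cat > h.py <<'E'
import numpy as np,cv2
def ray(px,K,T,z):
    px=np.atleast_2d(px).astype(float)
    d=np.c_[(px-[K[0,2],K[1,2]])/[K[0,0],K[1,1]],np.ones(len(px))]@T[:3,:3].T
    return (T[:3,3]+d*((z-T[2,3])/d[:,2])[:,None])
def rect(P):
    "min-area rect of world xy points: centre, long side, short side, angle of long side (deg, +-90)"
    (c,(w,h),a)=cv2.minAreaRect((P[:,:2]*1000).astype(np.float32))
    if w<h:w,h,a=h,w,a+90
    return np.round(c,1),round(w,1),round(h,1),round((a+90)%180-90,2)
def biggest(m,roi=None):
    m=m.astype(np.uint8)*255
    if roi: z=np.zeros_like(m);x0,y0,x1,y1=roi;z[y0:y1,x0:x1]=m[y0:y1,x0:x1];m=z
    return max(cv2.findContours(m,cv2.RETR_EXTERNAL,cv2.CHAIN_APPROX_NONE)[0],key=cv2.contourArea)[:,0]
def cloud(d,K,T):
    v,u=np.indices(d.shape);P=np.stack([(u-K[0,2])/K[0,0]*d,(v-K[1,2])/K[1,1]*d,d],-1)
    return P@T[:3,:3].T+T[:3,3]
E
python3 - <<'E'
from h import *
f=np.load("top.npz");im=f["im"].astype(int);d=f["d"];K=f["intrinsics"];T=f["extrinsics"]
r,g,b=im[...,0],im[...,1],im[...,2]
print("frame",rect(ray(biggest((r-g>25)&(r-b>20),(175,265,228,325)),K,T,.014)))
print("pad",rect(ray(biggest((b-r>12)&(b-g>12),(370,225,430,295)),K,T,.020)))
print("mat",rect(ray(biggest((r+g+b<150),(120,210,245,350)),K,T,.014)))
print("rest",rect(ray(biggest((r-b>22),(255,225,325,300)),K,T,.010)))
C=cloud(d,K,T);roi=np.zeros(d.shape,bool);roi[225:300,255:325]=1
for z0,z1 in((.085,.12),(.03,.06)):
    P=C[roi&(C[...,2]>z0)&(C[...,2]<z1)&(d>0)];print("stamp",len(P),P[:,2].mean(),rect(P))
E
```

```text
frame (array([505.5, 187.3]), 6.6, 1.6, 44.9)Traceback (most recent call last):
  File "<stdin>", line 5, in <module>
  File "h.py", line 14, in biggest
    return max(cv2.findContours(m,cv2.RETR_EXTERNAL,cv2.CHAIN_APPROX_NONE)[0],key=cv2.contourArea)[:,0]
           ~~~^^^^^^^^^^^^^^^^^^^^^^^^^^^^^^^^^^^^^^^^^^^^^^^^^^^^^^^^^^^^^^^^^^^^^^^^^^^^^^^^^^^^
ValueError: max() iterable argument is empty
```

Run:
```python
from h import *
f=np.load("top.npz");im=f["im"].astype(int);d=f["d"];K=f["intrinsics"];T=f["extrinsics"]
print("pad",im[260,402],im[244,402],"frame row",im[296,180:192].tolist(),"cork",im[283,290],"table",im[300,330],"wood edge",im[263,262:268].tolist())
r,g,b=im[...,0],im[...,1],im[...,2]
def t(n,m,roi,z):
    try:print(n,rect(ray(biggest(m,roi),K,T,z)))
    except Exception as e:print(n,e)
t("frame",(r-g>12)&(r>45),(178,268,224,322),.014)
t("pad",(b-r>5),(370,225,430,295),.020)
t("mat",(r+g+b<120),(120,210,245,350),.014)
t("rest",(r-b>22),(255,225,325,300),.010)
t("rest2",(r<85),(255,225,325,300),.010)
C=cloud(d,K,T);roi=np.zeros(d.shape,bool);roi[225:300,255:325]=1
for z0,z1 in((.085,.12),(.03,.06)):
    P=C[roi&(C[...,2]>z0)&(C[...,2]<z1)&(d>0)];print("stamp",len(P),P[:,2].mean(),rect(P))
```

```text
pad [36 34 43] [34 31 43] frame row [[35, 31, 26], [59, 57, 50], [98, 97, 85], [120, 120, 104], [124, 124, 108], [123, 124, 108], [121, 119, 102], [112, 98, 85], [106, 80, 69], [112, 99, 86], [120, 116, 102], [124, 125, 109]] cork [99 69 46] table [116 102  84] wood edge [[117, 104, 84], [120, 106, 88], [118, 104, 85], [119, 106, 87], [117, 103, 85], [107, 93, 76]]
frame (array([463.4, 203.3]), 81.6, 62.0, 16.83)
pad (array([ 540.6, -256.6]), 105.4, 70.6, -18.52)
mat (array([500. , 249.6]), 243.1, 184.0, 16.61)
rest (array([539.6,   0.8]), 171.8, 161.1, -1.09)
rest2 (array([537.5,  -2.3]), 129.5, 99.3, 17.15)
stamp 220 0.1005110590456101 (array([549.5,  -4.1]), 46.0, 21.8, 17.55)
stamp 276 0.039548321219056215 (array([549.7,  -4. ]), 62.4, 42.0, 16.39)
```

```bash
cat >> h.py <<'E'
from scipy.spatial.transform import Rotation as R
def go(x,y,z,a):
    "tool-axis shift (mm) and spin (deg) to TCP world x,y,z mm with tool x axis at heading a deg"
    from bench import get_state
    s=get_state();M=R.from_rotvec(s["tool_rot"]).as_matrix()
    h=np.degrees(np.arctan2(M[1,0],M[0,0]))
    print("t",round(s["time"],2),"tcp",np.round(s["position"]*1000,1),"head",round(h,2),"tilt z",np.round(M[:,2],4),"F",np.round(s["ft_force"],1))
    print("shift",np.round(M.T@(np.array([x,y,z])-s["position"]*1000),1),"spin",round((h-a+180)%360-180,2))
E
python3 -c "
from h import *
go(549,-4,200,197)"
```

```text
t 0.1 tcp [231.8 606.8 235.6] head 159.1 tilt z [-5.0e-04 -1.6e-03 -1.0e+00] F [ 0.7  0.3 -0.1]
shift [-514.2 -457.4   36.4] spin -37.9
```

Call:
arm_command:
  motion:
    - [87,-15,-14,2,0]
    - [87,-42,-37,4,0]
    - [87,-70,-62,6,0]
    - [87,-98,-87,8,0]
    - [87,-126,-112,9,0]
  newtons: 25

```text
time: 0.52
position: [0.31, 0.4557, 0.2267]
tool_rot: [-0.569, -3.089, 0.002]
ft_force: [-0.2, 0.0, -0.8]
grip_width: 1.0
grip_force: 0.0
```

Call:
arm_command:
  motion:
    - [87,-27,-24,2,0]
    - [87,-54,-48,4,0]
    - [87,-81,-72,6,0]
    - [87,-108,-96,8,0]
    - [87,-135,-120,9,0]

```text
time: 0.93
position: [0.3932, 0.2954, 0.2181]
tool_rot: [-0.57, -3.089, 0.001]
ft_force: [0.4, 0.3, -0.0]
grip_width: 1.0
grip_force: 0.0
```

Call:
arm_command:
  motion:
    - [87,-27,-24,2,0]
    - [87,-54,-48,4,0]
    - [87,-81,-72,6,0]
    - [87,-108,-96,8,0]
    - [87,-135,-120,9,0]

```text
time: 1.35
position: [0.4764, 0.1353, 0.2092]
tool_rot: [-0.57, -3.089, 0.0]
ft_force: [0.8, 0.4, 0.6]
grip_width: 1.0
grip_force: 0.0
```

Call:
arm_command:
  motion:
    - [87,-27,-24,2,-2]
    - [87,-54,-48,4,-5]
    - [87,-81,-72,6,-10]
    - [87,-108,-96,8,-15]
    - [87,-118,-105,9,-20]

```text
time: 1.77
position: [0.5502, -0.0093, 0.2002]
tool_rot: [0.028, 3.141, -0.005]
ft_force: [-0.3, -1.3, 0.4]
grip_width: 0.997
grip_force: 0.0
```

Call:
arm_command:
  motion:
    - [87,0,0,0,-5]
    - [87,0,0,0,-11]
    - [87,0,0,0,-16]
    - [87,0,0,0,-18]
    - [87,0,0,0,-18]

```text
time: 2.18
position: [0.5488, -0.0031, 0.2001]
tool_rot: [0.468, -3.106, -0.0]
ft_force: [0.0, 0.7, -0.0]
grip_width: 0.998
grip_force: 0.0
```

Run:
```python
from h import *
from bench import *
go(549,-4,71,197)
p=camera_params("wrist");im,d=get_image("wrist");cv2.imwrite("pics/w1.png",im[...,::-1]);np.savez("w1",im=im,d=d,**p);print(p)
```

```text
t 2.18 tcp [548.8  -3.1 200.1] head -162.86 tilt z [-8.e-04 -1.e-04 -1.e+00] F [ 0.   0.7 -0. ]
shift [-1.000e-01 -9.000e-01  1.291e+02] spin 0.14
{'intrinsics': array([[371.64829954,   0.        , 314.95178218],
       [  0.        , 371.64829954, 234.80834568],
       [  0.        ,   0.        ,   1.        ]]), 'extrinsics': array([[-2.94725359e-01,  9.12798397e-01,  2.82729641e-01,
         4.70988169e-01],
       [ 9.55581984e-01,  2.81472215e-01,  8.73868642e-02,
        -2.59501503e-02],
       [ 1.86051175e-04,  2.95926476e-01, -9.55210702e-01,
         3.49127833e-01],
       [ 0.00000000e+00,  0.00000000e+00,  0.00000000e+00,
         1.00000000e+00]])}
```

View pics/w1.png

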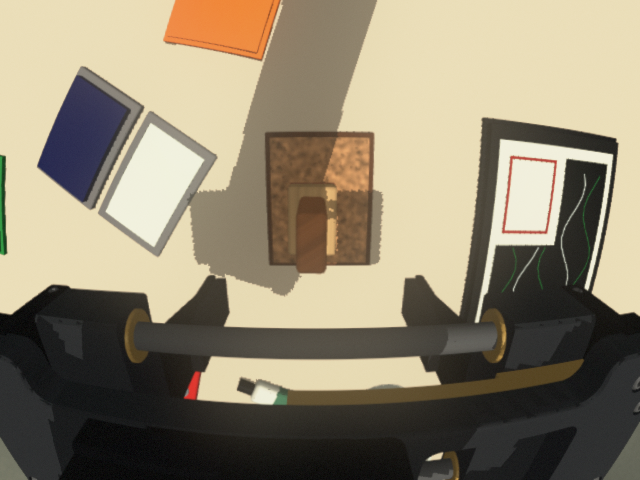

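The wrist view is well lit. The stamp stands between the fingers (grip at 311,235), the red frame is at (530,195) and the pad at (90,138). I'll measure all of them here as a second reading.

```bash
cat >> h.py <<'E'
def fray(px,K,T,z):
    px=np.atleast_2d(px).astype(float);e=px-[K[0,2],K[1,2]];r=np.hypot(*e.T);th=r/K[0,0]
    d=np.c_[e/np.maximum(r,1e-9)[:,None]*np.sin(th)[:,None],np.cos(th)]@T[:3,:3].T
    return T[:3,3]+d*((z-T[2,3])/d[:,2])[:,None]
def fcloud(d,K,T):
    v,u=np.indices(d.shape);e=np.stack([u-K[0,2],v-K[1,2]],-1);r=np.hypot(e[...,0],e[...,1])+1e-9
    q=np.tan(r/K[0,0])/r;P=np.stack([e[...,0]*q*d,e[...,1]*q*d,d],-1)
    return P@T[:3,:3].T+T[:3,3]
E
python3 - <<'E'
from h import *
f=np.load("w1.npz");im=f["im"].astype(int);d=f["d"];K=f["intrinsics"];T=f["extrinsics"]
r,g,b=im[...,0],im[...,1],im[...,2]
print("frame",rect(fray(biggest((r-g>40)&(r-b>40),(495,145,570,245)),K,T,.014)))
print("pad",rect(fray(biggest((b-r>20),(20,50,160,220)),K,T,.020)))
print("rest",rect(fray(biggest((r-b>25)&(r<150),(262,125,378,268)),K,T,.010)))
C=fcloud(d,K,T);roi=np.zeros(d.shape,bool);roi[125:275,262:378]=1
for z0,z1 in((.09,.12),(.03,.05)):
    P=C[roi&(C[...,2]>z0)&(C[...,2]<z1)&(d>0)];print("stamp",len(P),P[:,2].mean() if len(P) else 0,rect(P))
E
```

```text
frame (array([464.5, 204.8]), 80.2, 60.6, 16.8)
pad (array([ 542.3, -255.7]), 108.3, 73.4, -18.57)
rest (array([ 5.366e+02, -5.000e-01]), 137.5, 113.7, 16.67)
stamp 1971 0.10179128770061521 (array([551.1,  -3.9]), 46.0, 22.0, 16.79)
stamp 1675 0.04027777465248716 (array([551.9,  -4. ]), 62.1, 42.3, 17.24)
```

Call:
arm_command:
  motion:
    - [87,-1.4,-1.3,15,0]
    - [87,-1.4,-1.3,35,0]
    - [87,-1.4,-1.3,55,0]
    - [87,-1.4,-1.3,75,0]
    - [87,-1.4,-1.3,90,0]

```text
time: 2.65
position: [0.5499, -0.0038, 0.1088]
tool_rot: [0.465, -3.105, -0.0]
ft_force: [0.4, 0.2, -0.6]
grip_width: 0.999
grip_force: 0.0
```

Call:
arm_command:
  motion:
    - [87,0,0,12,0]
    - [87,0,0,24,0]
    - [87,0,0,34,0]
    - [87,0,0,39,0]
    - [87,0,0,39,0]

```text
time: 3.07
position: [0.5501, -0.0039, 0.0705]
tool_rot: [0.466, -3.105, 0.0]
ft_force: [-0.8, 0.9, -0.0]
grip_width: 1.0
grip_force: 0.0
```

Call:
arm_command:
  motion:
    - [50,0,0,0,0]
    - [42,0,0,0,0]
    - [36,0,0,0,0]
    - [30,0,0,0,0]
    - [26,0,0,0,0]

```text
time: 3.48
position: [0.5511, -0.0038, 0.0721]
tool_rot: [-0.467, 3.106, 0.0]
ft_force: [-0.6, -0.2, -0.1]
grip_width: 0.708
grip_force: 0.0
```

Call:
arm_command:
  motion:
    - [20,0,0,0,0]
    - [10,0,0,0,0]
    - [10,0,0,0,0]
    - [10,0,0,0,0]
    - [10,0,0,0,0]
  newtons: 35

```text
time: 3.9
position: [0.5508, -0.0039, 0.0716]
tool_rot: [-0.467, 3.107, 0.0]
ft_force: [0.5, -0.9, 0.9]
grip_width: 0.324
grip_force: 0.0
```

Call:
arm_command:
  motion:
    - [10,0,0,0,0]
    - [10,0,0,0,0]
    - [10,0,0,0,0]

```text
time: 4.15
position: [0.5508, -0.0041, 0.0716]
tool_rot: [-0.467, 3.107, -0.0]
ft_force: [-0.1, 0.4, -0.2]
grip_width: 0.248
grip_force: 35.0
```

```bash
python3 -c "
from h import *
go(537.5,-2,73,197)
go(542,-256,160,161.5)"
```

```text
t 4.15 tcp [550.8  -4.1  71.6] head -162.91 tilt z [ 2.e-04 -2.e-04 -1.e+00] F [-0.1  0.4 -0.2]
shift [12.1  5.9 -1.5] spin 0.09
t 4.15 tcp [550.8  -4.1  71.6] head -162.91 tilt z [ 2.e-04 -2.e-04 -1.e+00] F [-0.1  0.4 -0.2]
shift [  82.5 -238.2  -88.4] spin 35.59
```

Call:
arm_command:
  motion:
    - [10,0,0,-3,0]
    - [10,0,0,-10,0]
    - [10,0,0,-22,0]
    - [10,0,0,-35,0]
    - [10,0,0,-48,0]

```text
time: 4.57
position: [0.5508, -0.0038, 0.1209]
tool_rot: [-0.467, 3.106, 0.0]
ft_force: [-0.3, -0.9, -2.0]
grip_width: 0.254
grip_force: 35.0
```

Call:
arm_command:
  motion:
    - [10,3,-9,-10,0]
    - [10,10,-29,-16,0]
    - [10,18,-52,-20,0]
    - [10,26,-75,-20,0]
    - [10,34,-98,-20,0]

```text
time: 4.98
position: [0.5472, -0.1094, 0.1409]
tool_rot: [-0.467, 3.105, -0.0]
ft_force: [0.1, 0.2, -1.9]
grip_width: 0.249
grip_force: 35.0
```

Call:
arm_command:
  motion:
    - [10,8,-23,0,0]
    - [10,16,-46,0,2]
    - [10,24,-69,0,5]
    - [10,32,-92,0,8]
    - [10,38,-110,0,12]

```text
time: 5.4
position: [0.5423, -0.2272, 0.1406]
tool_rot: [-0.132, 3.138, -0.002]
ft_force: [0.1, -0.4, -2.0]
grip_width: 0.253
grip_force: 35.0
```

```bash
python3 -c "
from h import *
go(542,-256,120,161.5)"
```

```text
t 5.4 tcp [ 542.3 -227.2  140.6] head -175.17 tilt z [ 7.0e-04 -1.2e-03 -1.0e+00] F [ 0.1 -0.4 -2. ]
shift [  2.8 -28.7  20.6] spin 23.33
```

Call:
arm_command:
  motion:
    - [10,1,-10,0,5]
    - [10,2,-20,0,11]
    - [10,2.8,-27,0,17]
    - [10,2.8,-28.7,0,22]
    - [10,2.8,-28.7,0,23.3]

```text
time: 5.82
position: [0.5423, -0.2545, 0.1403]
tool_rot: [0.504, 3.101, -0.001]
ft_force: [-0.3, -0.2, -2.7]
grip_width: 0.254
grip_force: 35.0
```

Call:
arm_command:
  motion:
    - [10,0,0,6,0]
    - [10,0,0,16,0]
    - [10,0,0,26,0]
    - [10,0,0,32,0]
    - [10,0,0,32,0]

```text
time: 6.23
position: [0.5415, -0.2516, 0.1051]
tool_rot: [-0.494, -3.098, -0.001]
ft_force: [-0.5, -1.0, -2.4]
grip_width: 0.253
grip_force: 35.0
```

Run:
```python
from h import *
from bench import *
go(542,-256,79.6,161.5)
p=camera_params("wrist");im,d=get_image("wrist");cv2.imwrite("pics/w2.png",im[...,::-1]);np.savez("w2",im=im,d=d,**p)
```

```text
t 6.23 tcp [ 541.5 -251.6  105.1] head 161.87 tilt z [-0.0039  0.0014 -1.    ] F [-0.5 -1.  -2.4]
shift [-1.9 -4.  25.5] spin 0.37
```

View pics/w2.png

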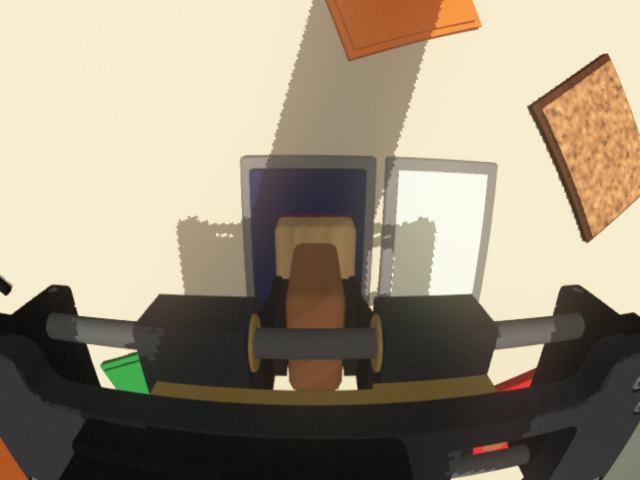

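The stamp hangs level over the pad, with its base edge at (315,216) and the pad spanning columns 250–367. The reading is a few mm off the command, so I'll let it settle and check.

Call:
arm_command:
  motion:
    - [10,0,0,0,0]
    - [10,0,0,0,0]
    - [10,0,0,0,0]

```text
time: 6.53
position: [0.5433, -0.2529, 0.1081]
tool_rot: [0.496, 3.101, -0.0]
ft_force: [0.6, -0.5, -2.5]
grip_width: 0.252
grip_force: 35.0
```

Run:
```python
from h import *
from bench import *
go(542,-256,79.6,161.5);s=get_state();print(s["joint_positions"],s["qd"])
```

```text
t 6.53 tcp [ 543.3 -252.9  108.1] head 161.81 tilt z [ 1.e-03 -3.e-04 -1.e+00] F [ 0.6 -0.5 -2.5]
shift [ 0.3 -3.4 28.5] spin 0.31
[-0.16838202  0.36019611  0.67737998  1.7558955  -0.24920867  1.11182403
  1.84223868] [ 1.17000428e-04 -1.07494463e-03  1.26065989e-03  3.63224027e-04
  1.58644016e-05  2.05053327e-04 -3.04655991e-03]
```

Call:
arm_command:
  motion:
    - [10,0.3,-3.4,3,0.3]
    - [10,0.3,-3.4,8,0.3]
    - [10,0.3,-3.4,13,0.3]
    - [10,0.3,-3.4,18,0.3]
    - [10,0.3,-3.4,21,0.3]

```text
time: 6.95
position: [0.5411, -0.2555, 0.0855]
tool_rot: [-0.505, -3.1, -0.0]
ft_force: [0.5, -0.1, -2.4]
grip_width: 0.253
grip_force: 35.0
```

Call:
arm_command:
  motion:
    - [10,0,0,1,0]
    - [10,0,0,2,0]
    - [10,0,0,3,0]
    - [10,0,0,4,0]
    - [10,0,0,4,0]

```text
time: 7.37
position: [0.5416, -0.2558, 0.0825]
tool_rot: [0.505, 3.101, 0.0]
ft_force: [0.3, 0.8, -2.0]
grip_width: 0.247
grip_force: 35.0
```

Call:
arm_command:
  motion:
    - [10,0,0,1,0]
    - [10,0,0,2,0]
    - [10,0,0,3,0]
    - [10,0,0,4,0]
    - [10,0,0,4,0]

```text
time: 7.78
position: [0.5416, -0.2559, 0.0789]
tool_rot: [0.505, 3.101, 0.0]
ft_force: [-1.2, 1.0, 1.5]
grip_width: 0.251
grip_force: 35.0
```

```bash
python3 -c "
from h import *
go(542,-256,79.6,161.5)"
```

```text
t 7.78 tcp [ 541.6 -255.9   78.9] head 161.5 tilt z [ 2.e-04  2.e-04 -1.e+00] F [-1.2  1.   1.5]
shift [-0.4 -0.  -0.7] spin -0.0
```

Call:
arm_command:
  motion:
    - [10,0,0,0.5,0]
    - [10,0,0,1,0]
    - [10,0,0,1.5,0]
    - [10,0,0,2,0]
    - [10,0,0,2.2,0]

```text
time: 8.2
position: [0.5417, -0.2559, 0.077]
tool_rot: [0.505, 3.1, 0.001]
ft_force: [-2.0, 2.2, 6.2]
grip_width: 0.252
grip_force: 35.0
```

Call:
arm_command:
  motion:
    - [10,0,0,0,0]
    - [10,0,0,0,0]
    - [10,0,0,0,0]
    - [10,0,0,0,0]
    - [10,0,0,0,0]

```text
time: 8.62
position: [0.5417, -0.2559, 0.0771]
tool_rot: [0.505, 3.1, 0.001]
ft_force: [-3.3, 1.8, 7.0]
grip_width: 0.247
grip_force: 35.0
```

Call:
arm_command:
  motion:
    - [10,0,0,0,0]
    - [10,0,0,0,0]
    - [10,0,0,0,0]
    - [10,0,0,0,0]
    - [10,0,0,0,0]

```text
time: 9.03
position: [0.5417, -0.2559, 0.0771]
tool_rot: [0.505, 3.1, 0.001]
ft_force: [-2.8, 1.2, 7.1]
grip_width: 0.253
grip_force: 35.0
```

Call:
arm_command:
  motion:
    - [10,0,0,0,0]
    - [10,0,0,0,0]
    - [10,0,0,0,0]
    - [10,0,0,-0.7,0]
    - [10,0,0,-1.4,0]

```text
time: 9.45
position: [0.5417, -0.2559, 0.0783]
tool_rot: [0.505, 3.1, 0.0]
ft_force: [-2.3, 1.1, 3.2]
grip_width: 0.25
grip_force: 35.0
```

Call:
arm_command:
  motion:
    - [10,0,0,-1,0]
    - [10,0,0,-2,0]
    - [10,0,0,-3,0]
    - [10,0,0,-4,0]
    - [10,0,0,-5,0]

```text
time: 9.87
position: [0.5413, -0.2557, 0.0822]
tool_rot: [-0.505, -3.1, 0.0]
ft_force: [-0.3, -0.2, -3.1]
grip_width: 0.246
grip_force: 35.0
```

Call:
arm_command:
  motion:
    - [10,0,0,-3,0]
    - [10,0,0,-10,0]
    - [10,0,0,-22,0]
    - [10,0,0,-36,0]
    - [10,0,0,-50,0]

```text
time: 10.28
position: [0.5418, -0.2561, 0.1346]
tool_rot: [0.505, 3.1, -0.0]
ft_force: [-0.3, -0.2, -1.6]
grip_width: 0.25
grip_force: 35.0
```

Call:
arm_command:
  motion:
    - [10,0,0,-10,0]
    - [10,0,0,-15,0]
    - [10,0,0,-17,0]
    - [10,0,0,-17,0]

```text
time: 10.62
position: [0.5418, -0.2559, 0.1504]
tool_rot: [0.505, 3.1, 0.0]
ft_force: [-0.2, -0.1, -2.6]
grip_width: 0.251
grip_force: 35.0
```

```bash
python3 -c "
from h import *
go(464.5,204.8,150,196.8)"
```

```text
t 10.62 tcp [ 541.8 -255.9  150.4] head 161.51 tilt z [ 0.0011 -0.     -1.    ] F [-0.2 -0.1 -2.6]
shift [2.194e+02 4.124e+02 3.000e-01] spin -35.29
```

Call:
arm_command:
  motion:
    - [10,4,7,0,0]
    - [10,12,23,0,0]
    - [10,22,42,0,0]
    - [10,34,64,0,0]
    - [10,46,87,0,0]

```text
time: 11.03
position: [0.5243, -0.1575, 0.1487]
tool_rot: [-0.506, -3.099, 0.0]
ft_force: [-0.1, 1.1, -1.3]
grip_width: 0.251
grip_force: 35.0
```

Call:
arm_command:
  motion:
    - [10,13,24,0,0]
    - [10,26,48,0,0]
    - [10,39,72,0,0]
    - [10,52,97,0,0]
    - [10,65,122,0,0]

```text
time: 11.45
position: [0.5013, -0.0206, 0.149]
tool_rot: [-0.505, -3.099, 0.0]
ft_force: [0.6, 0.3, -2.5]
grip_width: 0.249
grip_force: 35.0
```

Call:
arm_command:
  motion:
    - [10,13,24,0,-2]
    - [10,26,48,0,-5]
    - [10,39,72,0,-8]
    - [10,52,97,0,-11]
    - [10,63,118,0,-14]

```text
time: 11.87
position: [0.4788, 0.1119, 0.149]
tool_rot: [-0.116, -3.138, -0.0]
ft_force: [0.4, 0.8, -2.4]
grip_width: 0.248
grip_force: 35.0
```

```bash
python3 -c "
from h import *
go(464.5,204.8,150,196.8)"
```

```text
t 11.87 tcp [478.8 111.9 149. ] head 175.76 tilt z [-1.5e-03  2.0e-04 -1.0e+00] F [ 0.4  0.8 -2.4]
shift [21.1 91.6 -0.9] spin -21.04
```

Call:
arm_command:
  motion:
    - [10,6,24,0,-3]
    - [10,11,46,0,-8]
    - [10,15,66,0,-14]
    - [10,18,80,0,-18]
    - [10,20,88,0,-21]

```text
time: 12.28
position: [0.466, 0.2015, 0.1491]
tool_rot: [0.462, -3.106, -0.0]
ft_force: [-0.2, -0.6, -2.0]
grip_width: 0.252
grip_force: 35.0
```

Call:
arm_command:
  motion:
    - [10,0.3,1,2,0]
    - [10,0.5,2.4,6,0]
    - [10,0.5,2.4,12,0]
    - [10,0.5,2.4,15,0]
    - [10,0.5,2.4,15,0]

```text
time: 12.7
position: [0.4655, 0.1996, 0.1335]
tool_rot: [0.447, -3.108, 0.002]
ft_force: [-0.3, -0.1, -3.0]
grip_width: 0.248
grip_force: 35.0
```

Call:
arm_command:
  motion:
    - [10,0,0,0,0]
    - [10,0,0,0,0]
    - [10,0,0,0,0]

```text
time: 12.95
position: [0.4664, 0.2007, 0.135]
tool_rot: [-0.45, 3.109, 0.0]
ft_force: [0.4, 0.2, -2.4]
grip_width: 0.252
grip_force: 35.0
```

Run:
```python
from h import *
from bench import *
go(464.5,204.8,100,196.8)
p=camera_params("wrist");im,d=get_image("wrist");cv2.imwrite("pics/w3.png",im[...,::-1]);np.savez("w3",im=im,d=d,**p)
```

```text
t 12.95 tcp [466.4 200.7 135. ] head -163.54 tilt z [ 5.e-04  3.e-04 -1.e+00] F [ 0.4  0.2 -2.4]
shift [ 0.7  4.4 35. ] spin -0.34
```

View pics/w3.png

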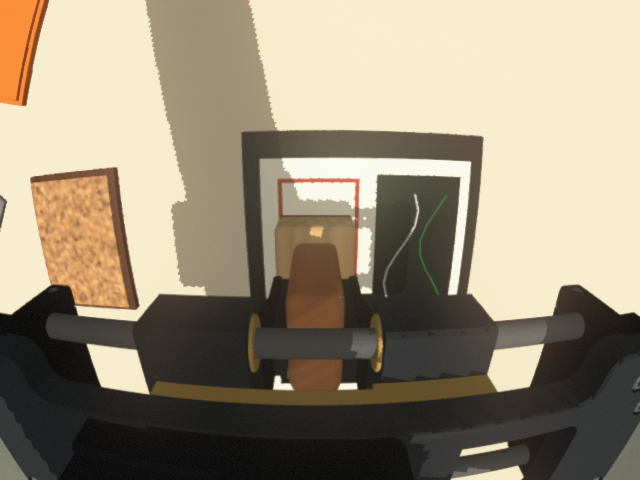

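The stamp is over the frame, slightly left of centre. The frame's far edge is at row 180, columns 279 to 358. I'll measure the offset between frame corners and stamp block in this view.

Run:
```python
from h import *
f=np.load("w3.npz");im=f["im"].astype(int);d=f["d"];K=f["intrinsics"];T=f["extrinsics"]
r,g,b=im[...,0],im[...,1],im[...,2]
m=(r-g>30)&(r-b>30)&(d>0); q=np.zeros_like(m);q[170:213,265:370]=m[170:213,265:370]
v,u=np.nonzero(q);P=fray(np.c_[u,v],K,T,.014)[:,:2]*1000
a=np.radians(16.8);X=np.array([np.cos(a),np.sin(a)]);Y=np.array([-X[1],X[0]])
fx,fy=P@X,P@Y
xl=fx.min();yl,yh=fy.min(),fy.max();print("edges",xl,yl,yh,"width",yh-yl)
c=X*(xl+40)+Y*(yl+yh)/2;print("frame centre from this view",c)
top=P[fx<xl+4];print("edge dir",np.degrees(np.arctan2(*np.linalg.svd(top-top.mean(0))[2][0][::-1])))
C=fcloud(d,K,T);roi=np.zeros(d.shape,bool);roi[205:300,265:365]=1
S=C[roi&(d>0)&(C[...,2]>.098)&(C[...,2]<.108)][:,:2]*1000
print("block",len(S),"z",C[230,300,2],"x edge",(S@X).min(),"y mid",((S@Y).min()+(S@Y).max())/2,"w",np.ptp(S@Y))
print("stamp centre",X*((S@X).min()+31)+Y*((S@Y).min()+(S@Y).max())/2)
v=C[240:300,300:335];w=v[(v[...,2]>.155)];print(w[:,2].max() if len(w) else None)
```

```text
edges 463.6209988999944 31.195013985735628 91.30365422839114 width 60.10864024265551
frame centre from this view [464.42319651 204.19766404]
edge dir 106.77352653350118
block 2784 z 0.10327621182996738 x edge 474.1950824982137 y mid 58.64687232859834 w 42.10658389108026
stamp centre [466.68229164 202.16123685]
0.2839265989593523
```

Call:
arm_command:
  motion:
    - [10,0.7,1.6,2,-0.3]
    - [10,1.4,3.1,8,-0.3]
    - [10,1.4,3.1,16,-0.3]
    - [10,1.4,3.1,24,-0.3]
    - [10,1.4,3.1,32,-0.3]

```text
time: 13.42
position: [0.4635, 0.2034, 0.1016]
tool_rot: [0.459, -3.107, 0.001]
ft_force: [-0.3, -0.4, -2.3]
grip_width: 0.25
grip_force: 35.0
```

Call:
arm_command:
  motion:
    - [10,0,0,5,0]
    - [10,0,0,9,0]
    - [10,0,0,12,0]
    - [10,0,0,14,0]
    - [10,0,0,14,0]

```text
time: 13.83
position: [0.4638, 0.2034, 0.0884]
tool_rot: [0.459, -3.108, 0.0]
ft_force: [-0.1, 0.1, -1.9]
grip_width: 0.253
grip_force: 35.0
```

Call:
arm_command:
  motion:
    - [10,0,0,0,0]
    - [10,0,0,0,0]

```text
time: 14.0
position: [0.4642, 0.2037, 0.0891]
tool_rot: [-0.459, 3.107, 0.001]
ft_force: [0.2, 0.4, -3.0]
grip_width: 0.251
grip_force: 35.0
```

```bash
python3 -c "
from h import *
go(464.3,203.5,73.6,196.8)"
```

```text
t 14.0 tcp [464.2 203.7  89.1] head -163.2 tilt z [ 7.e-04  5.e-04 -1.e+00] F [ 0.2  0.4 -3. ]
shift [-0.  -0.2 15.5] spin -0.0
```

Call:
arm_command:
  motion:
    - [10,0,0,3,0]
    - [10,0,0,6,0]
    - [10,0,0,9,0]
    - [10,0,0,11,0]
    - [10,0,0,12,0]

```text
time: 14.42
position: [0.4636, 0.2034, 0.0762]
tool_rot: [0.459, -3.107, 0.0]
ft_force: [0.6, 0.2, -2.4]
grip_width: 0.251
grip_force: 35.0
```

Call:
arm_command:
  motion:
    - [10,0,0,1,0]
    - [10,0,0,2,0]
    - [10,0,0,3,0]
    - [10,0,0,4,0]
    - [10,0,0,4.5,0]

```text
time: 14.83
position: [0.464, 0.2036, 0.0726]
tool_rot: [-0.459, 3.108, 0.0]
ft_force: [-2.1, -0.1, 2.2]
grip_width: 0.249
grip_force: 35.0
```

Call:
arm_command:
  motion:
    - [10,0,0,0.5,0]
    - [10,0,0,1,0]
    - [10,0,0,1.2,0]
    - [10,0,0,1.2,0]
    - [10,0,0,1.2,0]

```text
time: 15.25
position: [0.464, 0.2036, 0.0716]
tool_rot: [-0.459, 3.108, 0.0]
ft_force: [-2.0, -1.5, 5.5]
grip_width: 0.25
grip_force: 35.0
```

Call:
arm_command:
  motion:
    - [10,0,0,0.4,0]
    - [10,0,0,0.7,0]
    - [10,0,0,0.7,0]
    - [10,0,0,0.7,0]
    - [10,0,0,0.7,0]

```text
time: 15.67
position: [0.464, 0.2036, 0.071]
tool_rot: [-0.459, 3.108, 0.001]
ft_force: [-3.6, -1.6, 6.5]
grip_width: 0.251
grip_force: 35.0
```

Call:
arm_command:
  motion:
    - [10,0,0,0,0]
    - [10,0,0,0,0]
    - [10,0,0,0,0]
    - [10,0,0,0,0]
    - [10,0,0,0,0]

```text
time: 16.08
position: [0.464, 0.2035, 0.071]
tool_rot: [-0.459, 3.108, 0.0]
ft_force: [-2.7, -1.8, 6.4]
grip_width: 0.25
grip_force: 35.0
```

Call:
arm_command:
  motion:
    - [10,0,0,0,0]
    - [10,0,0,0,0]
    - [10,0,0,0,0]
    - [10,0,0,0,0]
    - [10,0,0,-0.5,0]

```text
time: 16.5
position: [0.464, 0.2035, 0.0715]
tool_rot: [-0.459, 3.108, 0.0]
ft_force: [-2.6, -0.8, 5.1]
grip_width: 0.245
grip_force: 35.0
```

Call:
arm_command:
  motion:
    - [10,0,0,-1,0]
    - [10,0,0,-2,0]
    - [10,0,0,-3,0]
    - [10,0,0,-4,0]
    - [10,0,0,-5,0]

```text
time: 16.92
position: [0.4638, 0.2034, 0.0754]
tool_rot: [0.459, -3.108, 0.0]
ft_force: [0.4, -0.1, -2.8]
grip_width: 0.249
grip_force: 35.0
```

Call:
arm_command:
  motion:
    - [10,0,0,-2,0]
    - [10,0,0,-6,0]
    - [10,0,0,-12,0]
    - [10,0,0,-18,0]
    - [10,0,0,-24,0]

```text
time: 17.33
position: [0.4641, 0.2036, 0.1007]
tool_rot: [-0.459, 3.107, 0.0]
ft_force: [0.4, -0.0, -1.6]
grip_width: 0.253
grip_force: 35.0
```

Call:
arm_command:
  motion:
    - [10,0,0,-8,0]
    - [10,0,0,-18,0]
    - [10,0,0,-28,0]
    - [10,0,0,-36,0]
    - [10,0,0,-40,0]

```text
time: 17.75
position: [0.4647, 0.2039, 0.1418]
tool_rot: [-0.459, 3.106, 0.002]
ft_force: [0.0, 0.1, -2.2]
grip_width: 0.254
grip_force: 35.0
```

```bash
python3 -c "
from h import *
go(537.5,-2.0,140,197)"
```

```text
t 17.75 tcp [464.7 203.9 141.8] head -163.2 tilt z [ 0.0022  0.0015 -1.    ] F [ 0.   0.1 -2.2]
shift [ -10.2 -218.2    1.6] spin -0.2
```

Call:
arm_command:
  motion:
    - [10,0,-8,0,0]
    - [10,-1,-24,0,0]
    - [10,-2,-48,0,0]
    - [10,-4,-74,0,0]
    - [10,-5,-100,0,0]

```text
time: 18.17
position: [0.4976, 0.1077, 0.1395]
tool_rot: [0.46, -3.107, 0.001]
ft_force: [0.3, -0.2, -2.7]
grip_width: 0.249
grip_force: 35.0
```

Call:
arm_command:
  motion:
    - [10,-1,-26,0,0]
    - [10,-2,-52,0,0]
    - [10,-4,-78,0,0]
    - [10,-5,-100,0,0]
    - [10,-5,-118,0,0]

```text
time: 18.58
position: [0.5366, -0.0054, 0.1395]
tool_rot: [0.455, -3.108, 0.002]
ft_force: [0.5, 0.5, -3.4]
grip_width: 0.25
grip_force: 35.0
```

Call:
arm_command:
  motion:
    - [10,0,0,8,0]
    - [10,0,0,20,0]
    - [10,0,0,32,0]
    - [10,0,0,38,0]
    - [10,0,0,40,0]

```text
time: 19.0
position: [0.5346, -0.0012, 0.0975]
tool_rot: [0.461, -3.103, -0.001]
ft_force: [-0.5, 0.7, -2.9]
grip_width: 0.25
grip_force: 35.0
```

Call:
arm_command:
  motion:
    - [10,0,0,8,0]
    - [10,0,0,15,0]
    - [10,0,0,20,0]
    - [10,0,0,22,0]
    - [10,0,0,22,0]

```text
time: 19.42
position: [0.5361, -0.0022, 0.0773]
tool_rot: [0.459, -3.107, 0.0]
ft_force: [0.6, 0.0, -2.4]
grip_width: 0.252
grip_force: 35.0
```

```bash
python3 -c "
from h import *
go(537.5,-2.0,71.6,197)"
```

```text
t 19.42 tcp [536.1  -2.2  77.3] head -163.19 tilt z [-9.e-04 -2.e-04 -1.e+00] F [ 0.6  0.  -2.4]
shift [-1.4 -0.2  5.7] spin -0.19
```

Call:
arm_command:
  motion:
    - [10,0,0,1.5,0]
    - [10,0,0,3,0]
    - [10,0,0,4.5,0]
    - [10,0,0,5.5,0]
    - [10,0,0,5.8,0]

```text
time: 19.83
position: [0.5364, -0.0023, 0.072]
tool_rot: [-0.459, 3.108, 0.0]
ft_force: [1.4, -0.1, -2.1]
grip_width: 0.249
grip_force: 35.0
```

Call:
arm_command:
  motion:
    - [10,0,0,0,0]
    - [10,0,0,0,0]
    - [10,0,0,0,0]

```text
time: 20.08
position: [0.5366, -0.0023, 0.0722]
tool_rot: [-0.459, 3.108, 0.0]
ft_force: [0.7, 0.2, -2.4]
grip_width: 0.252
grip_force: 35.0
```

Not touching yet, so I'll go down about another 1 mm.

Call:
arm_command:
  motion:
    - [10,0,0,0.4,0]
    - [10,0,0,0.8,0]
    - [10,0,0,0.8,0]
    - [10,0,0,0.8,0]
  newtons: 15

```text
time: 20.42
position: [0.5366, -0.0023, 0.0715]
tool_rot: [-0.459, 3.108, 0.0]
ft_force: [-0.7, 0.3, -0.0]
grip_width: 0.252
grip_force: 15.0
```

Contact made (the weight is off the wrist). Releasing now, then rising straight up.

Call:
arm_command:
  motion:
    - [26,0,0,0,0]
    - [32,0,0,0,0]
    - [40,0,0,0,0]
    - [55,0,0,0,0]
    - [75,0,0,0,0]

```text
time: 20.83
position: [0.5366, -0.0023, 0.0713]
tool_rot: [-0.459, 3.108, 0.0]
ft_force: [-1.0, -0.5, 0.7]
grip_width: 0.509
grip_force: 0.0
```

Call:
arm_command:
  motion:
    - [87,0,0,0,0]
    - [87,0,0,0,0]
    - [87,0,0,0,0]
    - [87,0,0,0,0]
    - [87,0,0,0,0]

```text
time: 21.25
position: [0.5365, -0.0023, 0.0713]
tool_rot: [-0.459, 3.108, 0.0]
ft_force: [0.2, -0.4, -0.5]
grip_width: 0.889
grip_force: 0.0
```

Call:
arm_command:
  motion:
    - [87,0,0,-8,0]
    - [87,0,0,-25,0]
    - [87,0,0,-50,0]
    - [87,0,0,-75,0]
    - [87,0,0,-100,0]

```text
time: 21.67
position: [0.5363, -0.0025, 0.1729]
tool_rot: [-0.458, 3.108, -0.0]
ft_force: [0.8, -0.7, -0.6]
grip_width: 1.001
grip_force: 0.0
```

Call:
arm_command:
  motion:
    - [87,0,0,-15,0]
    - [87,0,0,-25,0]
    - [87,0,0,-30,0]
    - [87,0,0,-30,0]
    - [87,0,0,-30,0]

```text
time: 22.08
position: [0.536, -0.0023, 0.2006]
tool_rot: [0.459, -3.107, -0.0]
ft_force: [0.3, -0.8, 0.1]
grip_width: 1.0
grip_force: 0.0
```

Run:
```python
from h import *
from bench import *
go(537,-2,200,197)
im,d=get_image("wrist");cv2.imwrite("pics/w4.png",im[...,::-1])
```

```text
t 22.08 tcp [536.   -2.3 200.6] head -163.2 tilt z [-0.0011 -0.     -1.    ] F [ 0.3 -0.8  0.1]
shift [-1.  -0.   0.6] spin -0.2
```

View pics/w4.png

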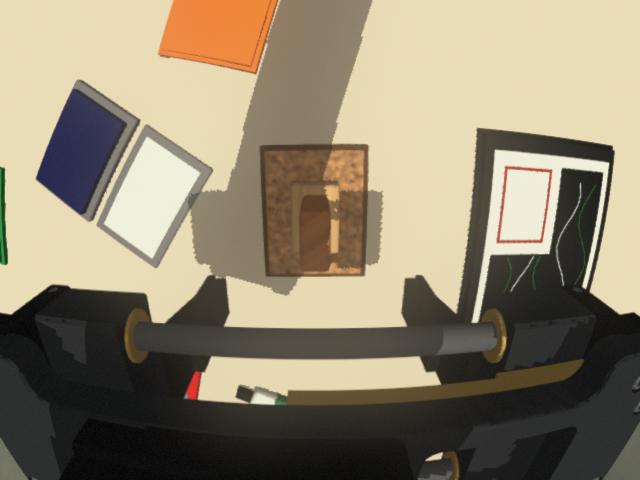

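The stamp stands upright on the middle of the cork (around 315,225) and the gripper is clear above it. The tube and paint box are where they were. The simulation draws no ink mark in the frame. Handing in.

```bash
python3 -c "
from bench import *
print(close_job())"
```

```text
the job is handed in; nothing more can be done
None
```

I inked the stamp (about 9.5 N), pressed it in the red frame (about 9 N), stood it back on its cork rest and handed the job in after about 22 s; no verdict came back, and no ink mark showed in the frame in the last picture.

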